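# Set the air valve half open, then hold the spring-closed duct gate at its mark

### The job

Set the lever of the air-line ball valve half open, midway between closed (straight across the pipe) and fully open (along the pipe); keep the duct gate shut until that is done. Then pull the spring-closed gate's handle out until its pointer is level with the upright mark fin on the rail beside it, and finish while still holding it there with the gripper, because it springs shut when let go. Leave the loose things on the bench where they are.

Things in the scene. Friction and masses are not known exactly. Their poses are not given: they have to be found in the camera images.
- valve: Air-line ball valve on a dark foot plate, fixed: steel pipe, 26 mm diameter, along its y axis 60 mm above the bench, bending down at y = +-80 mm; brass body in the middle. Origin: on the bench, on the vertical stem axis, z up. A disc of 46 mm radius under the lever (88 to 97 mm high) has studs at closed, half open and open. Plate x -40 to +60, y -95 to +95 mm, 8 thick.
- lever (a joint): Valve lever angle, rad. 0 = closed: lever across the pipe, pointing along the valve's -x. Grows counterclockwise seen from above to a stop at 1.571 = open: along the pipe, pointing to the valve's -y. Half open is 0.785. It stays where left (friction 0.2 Nm, about 2.3 N at the grip).
- lever_grip (a point): Mid-thickness point of the level lever's black rubber grip, 90 mm from the stem axis, 110 mm above the bench; turns with the lever, its -x points outward along it. Grip 16 mm wide, 14 mm thick (103 to 117 mm above the bench), 50 to 120 mm from the stem axis. Free below it, except the pipe (top at 73 mm).
- gate: Slide gate, fixed: steel duct, 80 mm diameter, 190 mm long, along its y at x = +60 mm, crossed by an aluminium housing (x 0 to 110 mm, 24 mm wide, top 115 mm above the bench). Origin on the bench; x points from handle side to duct, z up. A rod leaves the housing to -x at 62 mm height. Low rail along x at y = +74 mm, top 38 mm. Base plate x -175 to +135, y -85 to +95 mm, 8 thick.
- slide (a joint): How far the gate handle is pulled out along the gate's -x, m. 0 = shut (a spring keeps it there), stop at 0.085. Spring: 6 N at 0, growing by 120 N/m (12 N at 0.05), plus 0.4 N friction.
- pull (a point): Middle of the gate handle, 110 mm above the bench; moves with it; at x -75, y 0 mm of the gate when shut. Upright black grip 14 mm thick (x), 50 wide (y), 75 to 127 mm above the bench, on a steel cross bar (90 mm along y, 48 to 78 mm high) whose thin white pointer, at mid-thickness, reaches y = +61 mm. Free gap to the housing when shut: 68 mm (a gland fills 12 mm of it below 75 mm height).
- mark: The mark: upright white steel fin 4 mm thick (x), 22 wide (y), 32 high, standing on the rail at y = +74 mm of the gate. Origin: centre of its underside, 38 mm above the bench, axes as the gate's. It is 35 to 60 mm farther out (-x) than the shut handle's middle. Pointer level with it = pull at the same x as this origin in the gate's axes.
- coupling: Loose steel pipe ring, 50 mm diameter, 30 mm high, on the bench; origin at its underside. Leave alone.
- clay_puck: Loose dry clay disc, 52 mm diameter, 45 mm high; origin at its underside. Leave alone.
- wrench: Loose steel wrench, about 170 mm long, lying flat near the robot. Leave alone.
- clay_roll: Loose dry clay cylinder standing, 70 mm diameter, 140 mm high; origin at its underside. Leave alone.
- cup: Loose white mug, 80 mm diameter, 90 mm high; origin at its underside. Leave alone.
- scraper: Loose scraper lying on the bench. Leave alone.
- wood_block: Loose wooden block 100 x 60 x 40 mm; origin at its underside. Leave alone.

How it is judged:
By the outcome, as a careful person would: the job done as asked, in the order asked, and still so for the second after the job is handed in, while the arm keeps its last pose, push and grip.
It also fails if it takes over 45 s, if anything falls off the work surface, if the arm or the gripper's body presses on something with over 40 N, if the wrist force passes 120 N, or if a joint passes its speed limit or range.

### The arm

A 6-joint arm with a two-finger parallel gripper is mounted at the origin on the work surface. World frame = base frame: x ahead of the robot, y to its left, z up, the work surface at z = 0. Lengths are in mm, angles in rad, forces in N, time in s.
With the tool pointing down it reaches from about 425 to 925 mm from the base axis. Payload 12.5 kg.
Tool frame: the origin (TCP) lies at the very end of the fingers, on their centre line; the grasp point (between the pads) lies 19 mm behind it; z points along the fingers, y is the direction in which the jaws open and shut (so a half turn about z gives the same grasp; the last joint's range is limited). The gripper opens to 85 mm and grips with 20 to 120 N. Pads are 22 mm wide; open, the fingers measure 114 mm over their backs; the gripper's body (76 mm by 85 mm) begins 54 mm behind the grasp point. The pads swing forward as they close: fully open they stand 13 mm farther back than shut.
Start: joints at [1.09, 0.491, 1.559, -0, 1.092, -0.106], TCP at [228.788, 581.636, 231.327] pointing down, gripper open.
Joint ranges: [-3.1, 3.1], [-0.84, 2.19], [0.05, 2.79], [-1.13, 4.28], [0.06, 2.93], [-2.69, 2.69]. Speed limits (rad/s): [2.22, 2.22, 2.79, 3.14, 3.14, 3.14].

### API

Orientations are given as a unit quaternion [w, x, y, z].
In Python, from rig import manip gives the robot as it stands.
- The arm moves only by the tool arm_command, never from a script. Its argument "increments" is text: rows parted by semicolons, each of 7 numbers parted by spaces: the shift along the tool's x, y, z in m, then the turn, a rotation vector about the tool's x, y, z in rad, then the closure in counts, from 0 (fully open) to 255 (shut). In form: tx ty tz wx wy wz fingers; .... A call has 1 to 8 rows; each row is the pose to reach, as a shift and turn from the pose commanded when the call began, along the tool's axes at that moment; what a row does not reach only later rows make up. A row lasts 1/10 s, in which the tool goes at most 50 mm and 8.59 degrees, less where a joint would pass 70% of its speed; a pose out of reach is approached as far as the arm can. A call with a gripper value outside its range is refused whole. The fingers move at their own pace and stop on an object; "force" is the grip in N (left out, the last holds). Time passes only in rows, so rows that repeat a pose let the fingers close. It gives the time, the measured TCP pose, the force and the opening at its end, in the units of the state.
- manip.get_state(): the state, without advancing time (a new reading comes with each control period).
- manip.read_camera(name): name is "scene" or "top"; returns a dict with "image" (420x560x3 uint8, red, green, blue), "vfov" (degrees; the focal length in pixels is half the picture's height over the tangent of half this angle, whatever the lens; pixels are square), "cx", "cy" (the principal point, pixels), "extrinsics" (4x4, takes a point from world to camera coordinates). Camera axes: x right, y up, looking along -z (the intrinsics and any distortion apply to the point x, -y, -z); pixel columns grow to the right and rows downward; lengths in mm; the calibration is good to about 2 mm. A picture is of the moment at which its call begins. There is no depth.
- manip.hand_in(): hands the job in, once; it reports no verdict.
Trained networks look in the newest picture that a camera, given by its name, has taken for a name from the list of things; names that differ only in an ending like _2 or _b are one class to them, and where a whole thing is asked for, a point or a joint stands for the part that bears it (a point fixed in the world has none). Each returns a list of dicts, best first, with "score" (0 to 1); they miss things now and then, are a little off and sometimes report something else, mostly with a low value. They report only what shows in the picture. A call takes as long as a camera call.
- manip.trace(camera, thing): "mask" (420x560 bool, what is visible of it) and "point" ([row, column] in pixels, amid what is visible of it).
- manip.tip_of(camera, thing): "point" ([row, column] in pixels: a listed point, or the origin of a listed thing).
The state is a dict: "clock": time; "joint_pos": joint angles; "dq": joint speeds; "joint_torque": joint torques, N m; "ee_pos": TCP position; "orientation": TCP orientation; "ft_force": force on the tool from outside, world axes, zero at the start; "moment": the same for the moment, N m; "finger_gap": finger opening in mm.
Only numpy, scipy, OpenCV 4.12 (cv2) and the standard library are available. Lean on these libraries where they do the work, as an engineer would, in place of code of your own. Each camera call takes 0.05 s, during which the arm holds its last target. There are 200 camera calls.

## Working session

There is one attempt and no reset: what is moved stays moved. The work goes in short steps, Python scripts to look and compute and a tool call to move; the robot and the scene stay as the last step left them, time stands still between calls to the robot, and variables do not carry over. Pictures are saved under pics/ and viewed, on a budget of 10 in all, crops included, one or two more only if the job needs it, and the job is handed in when it is done.

Besides the shell and the picture viewer there is one more tool, called after "Call:" in YAML: its name, and indented under it one key for each argument. arm_command: Moves the arm, as the interface text tells. Its arguments: {"type":"object","properties":{"increments":{"type":"string"},"force":{"type":"number"}},"required":["increments"]}

```bash
mkdir -p pics; ls
cat > h.py <<'E'
import numpy as np, cv2
from rig import manip
def cam(n):
    c=manip.read_camera(n); c['f']=c['image'].shape[0]/2/np.tan(np.radians(c['vfov'])/2); return c
def proj(c,P):
    P=np.atleast_2d(P); E=np.array(c['extrinsics']); q=P@E[:3,:3].T+E[:3,3]
    return np.c_[c['cy']-c['f']*q[:,1]/-q[:,2], c['cx']+c['f']*q[:,0]/-q[:,2]]
def ray(c,rc):
    E=np.array(c['extrinsics']); d=np.array([(rc[1]-c['cx'])/c['f'],-(rc[0]-c['cy'])/c['f'],-1])
    return -E[:3,:3].T@E[:3,3], E[:3,:3].T@d
def atz(c,rc,z):
    o,d=ray(c,rc); return o+d*(z-o[2])/d[2]
def tri(rs):
    A=0;b=0
    for o,d in rs:
        d=d/np.linalg.norm(d);M=np.eye(3)-np.outer(d,d);A=A+M;b=b+M@o
    return np.linalg.solve(A,b)
E
python3 - <<'E'
from h import *
np.set_printoptions(precision=2,suppress=True)
cs={n:cam(n) for n in('scene','top')}
for n,c in cs.items():
    cv2.imwrite(f'pics/{n}0.png',c['image'][:,:,::-1]); print(n,[k for k in c],c['vfov'],c['cx'],c['cy'],c.get('distortion'));print(np.array(c['extrinsics']))
for t,z in(('valve',0),('lever_grip',110),('gate',0),('pull',110),('mark',38),('clay_roll',0),('cup',0),('clay_puck',0),('coupling',0),('wood_block',0),('wrench',0),('scraper',0)):
    R={}
    for n in cs:
        r=manip.tip_of(n,t)
        for d in r[:2]: print(t,n,round(d['score'],2),d['point'],atz(cs[n],d['point'],z))
        if r:R[n]=ray(cs[n],r[0]['point'])
    if len(R)==2: print('   tri',tri(R.values()))
print(manip.get_state())
E
```

```text
pics
scene ['image', 'vfov', 'cx', 'cy', 'extrinsics', 'f'] 50.186465090052565 276.22958570045967 207.7037009071833 None
[[    0.48     0.88    -0.01  -271.42]
 [   -0.66     0.37     0.66   257.95]
 [    0.58    -0.3      0.75 -1655.64]
 [    0.       0.       0.       1.  ]]
top ['image', 'vfov', 'cx', 'cy', 'extrinsics', 'f'] 53.88587378088784 277.1349711234085 206.02425779245868 None
[[   -0.07    -1.       0.      45.35]
 [    0.98    -0.07     0.2   -532.35]
 [   -0.2      0.02     0.98 -1297.14]
 [    0.       0.       0.       1.  ]]
valve scene 0.63 [226.1, 346.9] [604.97 226.54   0.  ]
valve top 0.61 [247.5, 129.7] [440.7  505.37   0.  ]
valve top 0.58 [191.4, 208.8] [613.72 234.9    0.  ]
   tri [ 444.49  488.26 -266.2 ]
lever_grip scene 0.83 [190.0, 320.5] [521.94 175.98 110.  ]
lever_grip top 0.71 [212.2, 221.4] [515.88 182.18 110.  ]
   tri [516.67 181.62 102.67]
gate scene 0.86 [294.8, 209.3] [ 621.84 -235.73    0.  ]
gate scene 0.19 [190.5, 319.2] [436.67 232.37   0.  ]
gate top 0.59 [182.5, 346.4] [ 610.67 -239.43    0.  ]
   tri [ 614.37 -237.93  -10.02]
pull scene 
[... 1168 characters left out ...]
  5.37   0.  ]
wrench top 0.83 [256.2, 279.1] [375.23  11.08   0.  ]
   tri [ 393.3    27.08 -123.02]
scraper scene 0.82 [164.3, 382.1] [437.13 487.71   0.  ]
scraper top 0.9 [247.8, 131.2] [439.33 500.39   0.  ]
scraper top 0.59 [258.3, 276.5] [368.94  20.21   0.  ]
   tri [436.84 495.37  -1.55]
{'clock': 1.3, 'joint_pos': array([ 1.09,  0.49,  1.56, -0.  ,  1.09, -0.11]), 'dq': array([-0.,  0., -0., -0.,  0., -0.]), 'joint_torque': array([  0.  , -61.83, -26.18,  -0.  ,   0.  ,  -0.  ]), 'ee_pos': array([228.78, 581.65, 231.33]), 'orientation': array([0.  , 0.19, 0.98, 0.  ]), 'ft_force': array([-0.62, -0.56, -0.03]), 'moment': array([ 0.07, -0.01,  0.01]), 'finger_gap': 85.46831405263977}
```

View pics/scene0.png

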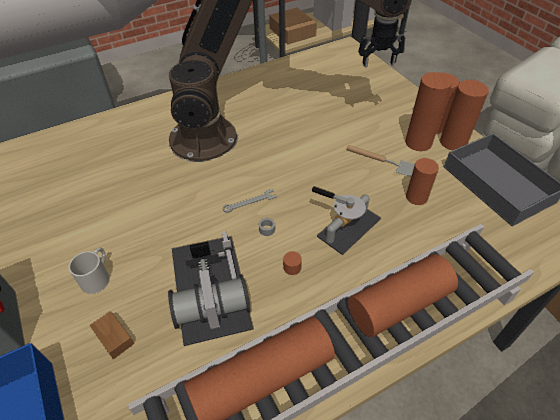

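View pics/top0.png

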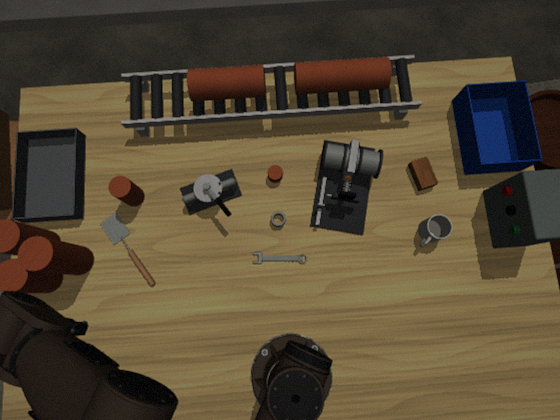

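Run:
```python
from h import *
T=[('scene',180,300,4),('top',160,165,4),('scene',230,160,3),('top',135,290,3)]
o=[]
for n,r,c,s in T:
    im=cv2.imread(f'pics/{n}0.png'); h,w=300//s,400//s
    t=cv2.resize(im[r:r+h,c:c+w],None,fx=s,fy=s,interpolation=cv2.INTER_CUBIC)
    t=cv2.convertScaleAbs(t,alpha=1.5 if n=='top' else 1.1,beta=20)
    t=cv2.copyMakeBorder(t,0,300-t.shape[0],0,400-t.shape[1],cv2.BORDER_CONSTANT)
    for k in range(-r%20,h,20): cv2.line(t,(0,k*s),(6,k*s),(0,255,255));cv2.putText(t,str(r+k),(8,k*s+4),0,.33,(0,255,255))
    for k in range(-c%20,w,20): cv2.line(t,(k*s,0),(k*s,6),(0,255,255));cv2.putText(t,str(c+k),(k*s-8,16),0,.33,(0,255,255))
    o.append(t)
cv2.imwrite('pics/crop1.png',np.vstack([np.hstack(o[:2]),np.hstack(o[2:])]))
```

```text
(no output)
```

View pics/crop1.png

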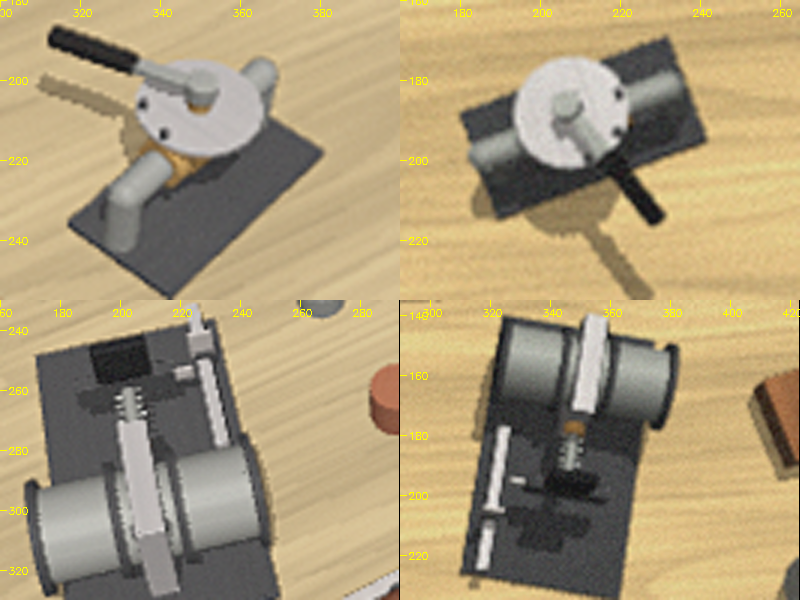

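```bash
cat > fit.py <<'E'
from h import *
from scipy.optimize import least_squares
np.set_printoptions(precision=2,suppress=True)
cs={n:cam(n) for n in('scene','top')}
O={'vs':(180,300,4,0,0),'vt':(160,165,4,0,400),'gs':(230,160,3,300,0),'gt':(135,290,3,300,400)}
def px(o,X,Y): r,c,s,y0,x0=O[o]; return r+(Y-y0+.5)/s-.5, c+(X-x0+.5)/s-.5
F=[] # cam, body, local, px, w
def A(o,X,Y,b,l,w=1): F.append(('scene' if o[1]=='s' else 'top',b,np.array(l,float),px(o,X,Y),w))
for X,Y,l in((325,152,(60,95)),(68,224,(-40,-95)),(172,299,(60,-95))): A('vs',X,Y,'v',(*l,8))
for X,Y,l in((460,112,(60,95)),(668,37,(60,-95)),(707,140,(-40,-95)),(498,219,(-40,95))): A('vt',X,Y,'v',(*l,8))
A('vs',200,107,'v',(0,0,97));A('vt',571.5,113.5,'v',(0,0,97))
A('vs',50,37,'l',(-120,0,110));A('vt',657,219,'l',(-120,0,110))
A('vs',137,67,'l',(-50,0,113));A('vt',612,163,'l',(-50,0,113))
for X,Y,l in((37,355,(-175,-85)),(215,320,(-175,95)),(280,597,(135,95))): A('gs',X,Y,'g',(*l,8))
for X,Y,l in((460,575,(-175,95)),(612,599,(-175,-85)),(503,316,(135,95))): A('gt',X,Y,'g',(*l,8))
A('gs',118,420,'g',(0,-12,115));A('gs',147,417,'g',(0,12,115))
A('gt',572,410,'g',(0,12,115));A('gt',598,410,'g',(0,-12,115))
A('gs',201,351,'m',(2,74,38));A('gs',200,331,'m',(0,74,70))
A('gt',495,514,'m',(-2,74,38));A('gt',495,508,'m',(0,74,70))
A('gs',193,373,'p',(-75,61,0));A('gt',512,480,'p',(-75,61,0))
def world(b,l,p):
    vx,vy,va,le,gx,gy,ga,m,z=p[:9]
    l=l.copy()
    if b=='l': l[:2]=R(le)@l[:2]
    if b=='m': l[0]+=m
    if b=='p': l[2]=z*100
    if b in'vl': l[:2]=R(va)@l[:2]+[vx,vy]
    else: l[:2]=R(ga)@l[:2]+[gx,gy]
    return l
def R(a): return np.array([[np.cos(a),-np.sin(a)],[np.sin(a),np.cos(a)]])
def pr(n,P,k):
    c=cs[n]; q=(proj(c,P)[0]-[c['cy'],c['cx']])
    return q*(1+k*(q@q)/c['f']**2)+[c['cy'],c['cx']]
def res(p,full=False):
    k={'scene':p[9],'top':p[10]}
    d={'scene':p[11:13],'top':p[13:15]}
    r=[(pr(n,world(b,l,p),k[n])+d[n]-q)*w for n,b,l,q,w in F]
    return np.array(r) if full else np.r_[np.ravel(r),np.array(p[11:15])/1,np.array(p[9:11])/.3]
p0=[608,231,.35,.45,617,-238,-.1,-120,.63,0,0,0,0,0,0]
s=least_squares(res,p0,loss='soft_l1',x_scale=[1,1,.01,.01,1,1,.01,1,.01,.01,.01,.1,.1,.1,.1])
if __name__=='__main__':
    print(s.x, 'off',-75-s.x[7], s.cost)
    for f,e in zip(F,res(s.x,True)): print(f[0],f[1],f[2],e)
E
python3 fit.py
```

```text
[ 603.58  225.54    0.3     0.31  616.63 -235.49   -0.25 -112.48    0.62
   -0.1    -0.11    0.39    0.16    0.22    0.13] off 37.47711019347746 12.13251792008403
scene v [60. 95.  8.] [ 0.07 -0.01]
scene v [-40. -95.   8.] [-0.3  -0.31]
scene v [ 60. -95.   8.] [-0.21 -0.22]
top v [60. 95.  8.] [0.22 0.29]
top v [ 60. -95.   8.] [-0.56  0.02]
top v [-40. -95.   8.] [-0.13  0.34]
top v [-40.  95.   8.] [0.11 0.16]
scene v [ 0.  0. 97.] [-1.1   0.16]
top v [ 0.  0. 97.] [-0.66 -0.06]
scene l [-120.    0.  110.] [0.15 0.04]
top l [-120.    0.  110.] [0.89 0.91]
scene l [-50.   0. 113.] [-0.4   0.37]
top l [-50.   0. 113.] [-2.32 -1.5 ]
scene g [-175.  -85.    8.] [-0.3 -0.2]
scene g [-175.   95.    8.] [-0.67  0.22]
scene g [135.  95.   8.] [-0.72  0.15]
top g [-175.   95.    8.] [-1.15  0.32]
top g [-175.  -85.    8.] [0.25 2.37]
top g [135.  95.   8.] [-0.49  0.18]
scene g [  0. -12. 115.] [ 1.34 -0.32]
scene g [  0.  12. 115.] [ 0.4  -0.68]
top g [  0.  12. 115.] [-0.2   0.17]
top g [  0. -12. 115.] [ 1.12 -1.11]
scene m [ 2. 74. 38.] [1.37 0.72]
scene m [ 0. 74. 70.] [ 0.73 -0.19]
top m [-2. 74. 38.] [ 1.12 -1.4 ]
top m [ 0. 74. 70.] [ 0.54 -0.27]
scene p [-75.  61.   0.] [-0.12  0.1 ]
top p [-75.  61.   0.] [ 0.06 -0.5 ]
```

```bash
sed -i "/A('vt',612,163/s/;A('vt',612.*//; s/,(612,599,(-175,-85))//" fit.py
cat > go.py <<'E'
from h import *
from scipy.spatial.transform import Rotation as Ro
def inc(x,y,z,psi,pr=True):
    "tool-frame increment to TCP (x,y,z) mm, tool down, jaw axis at world angle psi"
    s=manip.get_state(); q=np.array(s['orientation']); T=Ro.from_quat(np.r_[q[1:],q[0]])
    yv=np.array([np.cos(psi),np.sin(psi),0]); zv=np.array([0,0,-1.]); M=np.c_[np.cross(yv,zv),yv,zv]
    t=T.inv().apply((np.array([x,y,z])-s['ee_pos'])/1e3); w=(T.inv()*Ro.from_matrix(M)).as_rotvec()
    if pr: print('t',s['clock'],'ee',s['ee_pos'],'F',s['ft_force'],'gap',s['finger_gap']); print('inc',np.round(t,4),np.round(w,4))
    return t,w
E
cat > a.py <<'E'
from fit import *; from go import inc
p=s.x; print(p)
a=p[2]+p[3]
for le in (p[3],np.pi/4):
    a=p[2]+le; g=p[:2]-90*np.array([np.cos(a),np.sin(a)]); print('grip',g,'psi',a-np.pi/2); 
    inc(*g,160,a-np.pi/2)
E
python3 a.py
```

```text
[ 604.01  225.53    0.3     0.3   616.6  -235.39   -0.25 -112.19    0.62
   -0.11   -0.04    0.36    0.14    0.23    0.19]
grip [529.92 174.43] psi -0.9669614634994199
t 1.5 ee [228.78 581.63 231.34] F [-0.24  0.7  -0.77] gap 85.43308312867082
inc [-0.43 -0.27  0.07] [ 0.   -0.    2.16]
grip [562.1  145.88] psi -0.484319595476419
t 1.5 ee [228.78 581.63 231.34] F [-0.24  0.7  -0.77] gap 85.43308312867082
inc [-0.47 -0.28  0.07] [ 0.   -0.    1.68]
```

Call:
arm_command:
  increments: "-0.43 -0.27 0.06 0 0 2.16 60; -0.43 -0.27 0.06 0 0 2.16 60; -0.43 -0.27 0.06 0 0 2.16 60; -0.43 -0.27 0.06 0 0 2.16 60; -0.43 -0.27 0.06 0 0 2.16 60; -0.43 -0.27 0.06 0 0 2.16 60; -0.43 -0.27 0.06 0 0 2.16 60; -0.43 -0.27 0.06 0 0 2.16 60"
  force: 40

```text
clock: 2.3
ee_pos: [465.5, 260.2, 184.4]
orientation: [0.0, 0.711, 0.704, 0.0]
ft_force: [0.8, 0.8, -0.5]
finger_gap: 65.4
```

```bash
cat > b.py <<'E'
import sys; from go import *
np.set_printoptions(precision=4,suppress=True)
inc(*[float(v) for v in sys.argv[1:5]])
E
python3 b.py 530 174.4 170 -0.967
```

```text
t 2.3 ee [465.5115 260.1703 184.3685] F [ 0.8393  0.8063 -0.4956] gap 65.35605186944481
inc [-0.0851  0.0653  0.0144] [ 0.0003 -0.0006  0.9569]
```

Call:
arm_command:
  increments: "-0.085 0.065 0.014 0 0 0.957 60; -0.085 0.065 0.014 0 0 0.957 60; -0.085 0.065 0.014 0 0 0.957 60; -0.085 0.065 0.014 0 0 0.957 60; -0.085 0.065 0.014 0 0 0.957 60; -0.085 0.065 0.014 0 0 0.957 60; -0.085 0.065 0.014 0 0 0.957 60; -0.085 0.065 0.014 0 0 0.957 60"

```text
clock: 3.1
ee_pos: [529.2, 176.6, 170.4]
orientation: [-0.0, 0.954, 0.3, 0.0]
ft_force: [-0.6, 0.5, 0.9]
finger_gap: 65.4
```

```bash
cat > crop.py <<'E'
from h import *
def crop(name,T):
    o=[]; C={}
    for n,r,c,s in T:
        if n not in C: C[n]=cam(n); cv2.imwrite(f'pics/{name}_{n}.png',C[n]['image'][:,:,::-1])
        im=C[n]['image'][:,:,::-1]; h,w=int(300/s),int(400/s)
        t=cv2.resize(im[r:r+h,c:c+w],None,fx=s,fy=s,interpolation=cv2.INTER_CUBIC)
        t=cv2.convertScaleAbs(t,alpha=1.5 if n=='top' else 1.1,beta=20)[:300,:400]
        t=cv2.copyMakeBorder(t,0,300-t.shape[0],0,400-t.shape[1],cv2.BORDER_CONSTANT)
        for k in range(-r%10,h,10): cv2.line(t,(0,k*s),(6,k*s),(0,255,255));cv2.putText(t,str(r+k),(8,k*s+4),0,.33,(0,255,255))
        for k in range(-c%10,w,10): cv2.line(t,(k*s,0),(k*s,6),(0,255,255));cv2.putText(t,str(c+k),(k*s-8,16),0,.33,(0,255,255))
        o.append(t)
    cv2.imwrite(f'pics/{name}.png',np.hstack(o[:2]) if len(o)==2 else np.vstack([np.hstack(o[:2]),np.hstack(o[2:])]))
E
python3 b.py 530 174.4 92 -0.967; python3 -c "
from crop import *
crop('c2',[('scene',160,290,4),('top',160,175,4)])"
```

```text
t 3.1 ee [529.2347 176.6447 170.405 ] F [-0.6003  0.4975  0.9412] gap 65.4257461320206
inc [-0.0007  0.0023  0.0784] [-0.     -0.0002  0.0053]
```

View pics/c2.png

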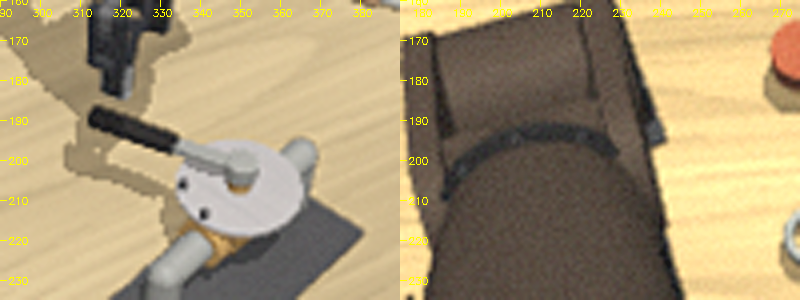

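Run:
```python
from fit import *
k=s.x[9]; d=s.x[11:13]
e=np.array([529.2,176.6,170.4]); j=np.array([.568,-.823,0])
for P in (e,e+33*j+[0,0,8],e-33*j+[0,0,8],e+40*j+[0,0,8],e-40*j+[0,0,8]): print(P,pr('scene',P,k)+d, pr('scene',P,0))
print(cs['scene']['extrinsics'])
```

```text
[529.2 176.6 170.4] [177.3  323.38] [176.89 323.33]
[547.94 149.44 178.4 ] [182.78 318.95] [182.39 318.86]
[510.46 203.76 178.4 ] [168.04 328.03] [167.59 328.01]
[551.92 143.68 178.4 ] [184.39 317.95] [184.01 317.86]
[506.48 209.52 178.4 ] [166.53 328.96] [166.07 328.95]
[[    0.48     0.88    -0.01  -271.42]
 [   -0.66     0.37     0.66   257.95]
 [    0.58    -0.3      0.75 -1655.64]
 [    0.       0.       0.       1.  ]]
```

Call:
arm_command:
  increments: "-0.001 0.002 0.04 0 0 0.005 60; -0.001 0.002 0.078 0 0 0.005 60; -0.001 0.002 0.078 0 0 0.005 60; -0.001 0.002 0.078 0 0 0.005 255; -0.001 0.002 0.078 0 0 0.005 255; -0.001 0.002 0.078 0 0 0.005 255; -0.001 0.002 0.078 0 0 0.005 255; -0.001 0.002 0.078 0 0 0.005 255"
  force: 30

```text
clock: 4.1
ee_pos: [530.1, 174.6, 94.0]
orientation: [0.0, 0.955, 0.298, 0.001]
ft_force: [0.0, -0.2, 6.1]
finger_gap: 15.0
```

```bash
python3 -c "
from rig import manip; s=manip.get_state(); print(s)"; python3 -c "
from crop import *
crop('c3',[('scene',160,290,4),('top',160,175,4)])"
```

```text
{'clock': 4.1, 'joint_pos': array([1.99811563e-01, 5.74448113e-01, 1.85862108e+00, 2.33207590e-04,
       7.05895968e-01, 1.16562760e+00]), 'dq': array([ 0.0021046 ,  0.00110377, -0.00247787, -0.00155473,  0.00232183,
       -0.00148729]), 'joint_torque': array([-9.73695586e-02, -5.48999155e+01, -1.67517507e+01, -7.09607312e-02,
       -2.81332042e-01, -5.10627392e-02]), 'ee_pos': array([530.12239145, 174.63428775,  93.98726513]), 'orientation': array([5.92961901e-05, 9.54623214e-01, 2.97813342e-01, 1.31458961e-03]), 'ft_force': array([ 0.01433091, -0.24511896,  6.12102022]), 'moment': array([-0.01646297,  0.24140385, -0.05446289]), 'finger_gap': 15.040310719236139}
```

View pics/c3.png

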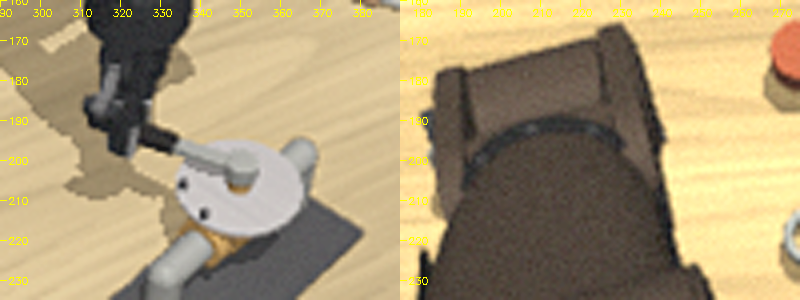

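Run:
```python
from go import *
np.set_printoptions(precision=4,suppress=True)
C=np.array([604,225.5])
for i in range(1,8):
    a=-.967+.4827*i/7+np.pi/2; g=C-90*np.array([np.cos(a),np.sin(a)])
    t,w=inc(*g,92,a-np.pi/2,i==1); print(t,w)
```

```text
t 4.2 ee [530.1495 174.6428  93.9836] F [-1.4998  0.2417  7.483 ] gap 15.71413729051739
inc [-0.0001  0.0063  0.002 ] [ 0.001  -0.0025 -0.0679]
[-0.0001  0.0063  0.002 ] [ 0.001  -0.0025 -0.0679]
[0.0005 0.0124 0.002 ] [ 0.0011 -0.0025 -0.1368]
[0.0016 0.0186 0.002 ] [ 0.0012 -0.0024 -0.2058]
[0.003  0.0246 0.002 ] [ 0.0013 -0.0024 -0.2748]
[0.0049 0.0305 0.002 ] [ 0.0014 -0.0023 -0.3437]
[0.0072 0.0363 0.002 ] [ 0.0015 -0.0023 -0.4127]
[0.0099 0.0418 0.002 ] [ 0.0015 -0.0022 -0.4816]
```

Call:
arm_command:
  increments: "0 0.006 0 0 0 -0.068 255; 0.0005 0.0125 0 0 0 -0.137 255; 0.0015 0.0185 0 0 0 -0.206 255; 0.003 0.0245 0 0 0 -0.275 255; 0.005 0.0305 0 0 0 -0.344 255; 0.007 0.0363 0 0 0 -0.413 255; 0.01 0.042 0 0 0 -0.482 255; 0.01 0.042 0 0 0 -0.482 255"

```text
clock: 5.0
ee_pos: [562.8, 145.9, 94.0]
orientation: [0.0, 0.855, 0.518, 0.001]
ft_force: [0.4, 4.0, 6.9]
finger_gap: 14.9
```

```bash
python3 b.py 562.1 145.9 92 -0.484;python3 -c "
from crop import *
crop('c4',[('scene',160,300,5),('top',160,175,4)])"
```

```text
t 5.0 ee [562.7751 145.8519  93.9641] F [0.3857 3.9658 6.9197] gap 14.857639224818318
inc [-0.0003 -0.0006  0.002 ] [ 0.0022 -0.0021  0.0027]
```

View pics/c4.png

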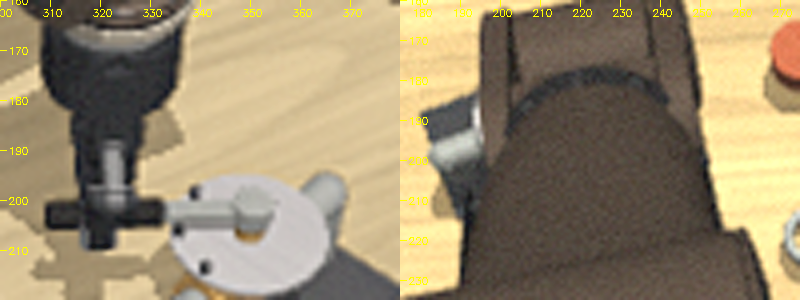

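Call:
arm_command:
  increments: "0 0 0 0 0 0 60; 0 0 0 0 0 0 60; 0 0 0 0 0 0 60; 0 0 0 0 0 0 60; 0 0 -0.04 0 0 0 60; 0 0 -0.09 0 0 0 60; 0 0 -0.09 0 0 0 60"

```text
clock: 5.8
ee_pos: [563.8, 145.9, 188.1]
orientation: [0.002, 0.856, 0.517, 0.004]
ft_force: [0.2, -0.2, 0.0]
finger_gap: 65.2
```

```bash
python3 b.py 545 -218 185 -0.25
```

```text
t 5.8 ee [563.8472 145.933  188.0592] F [ 0.2498 -0.2365  0.032 ] gap 65.23216739356413
inc [-0.3309  0.1526  0.0024] [ 0.0081 -0.0045 -0.2339]
```

Call:
arm_command:
  increments: "-0.331 0.153 0.002 0.008 -0.004 -0.234 60; -0.331 0.153 0.002 0.008 -0.004 -0.234 60; -0.331 0.153 0.002 0.008 -0.004 -0.234 60; -0.331 0.153 0.002 0.008 -0.004 -0.234 60; -0.331 0.153 0.002 0.008 -0.004 -0.234 60; -0.331 0.153 0.002 0.008 -0.004 -0.234 60; -0.331 0.153 0.002 0.008 -0.004 -0.234 60; -0.331 0.153 0.002 0.008 -0.004 -0.234 60"

```text
clock: 6.6
ee_pos: [542.4, -222.5, 179.9]
orientation: [-0.002, 0.791, 0.612, -0.004]
ft_force: [0.3, 0.5, 0.3]
finger_gap: 65.2
```

```bash
python3 -c "
from crop import *
crop('c5',[('scene',175,300,5),('top',160,170,5),('scene',225,160,4),('top',140,290,4)])"
```

```text
(no output)
```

View pics/c5.png

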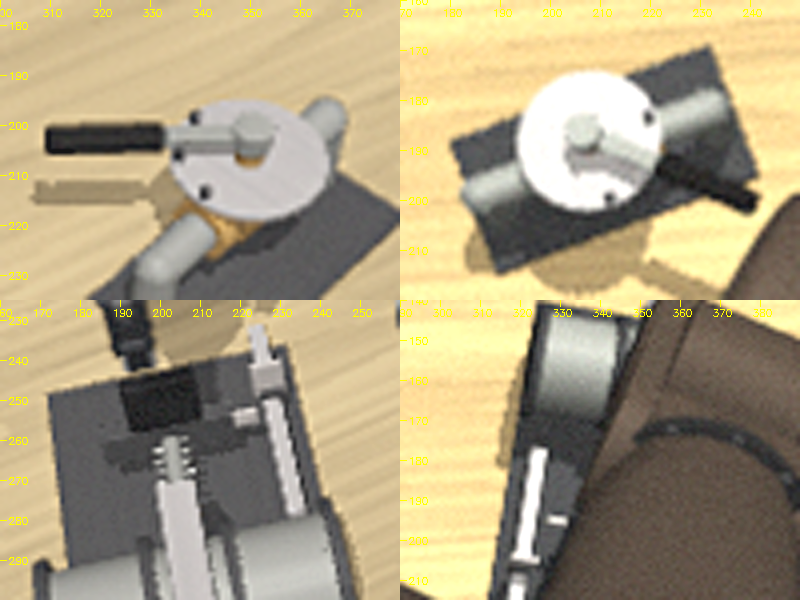

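```bash
cat > fit2.py <<'E'
import fit; from fit import *
O.update({'vs':(175,300,5,0,0),'vt':(160,170,5,0,400)})
# lever now at new angle: body 'L' index 15 ; studs radius 16
def world2(b,l,p):
    if b=='L': q=np.r_[p[:3],p[15],p[4:9]]; return w0('l',l,q)
    if b=='s': return w0('v',np.array([l[0]*p[16],l[1]*p[16],98.5]),p)
    return w0(b,l,p)
w0=fit.world; fit.world=world2
r2=.5**.5
for X,Y,l in((194,118,(-1,0,0)),(178,155,(-r2,-r2,0)),(205,192,(0,-1,0))): A('vs',X,Y,'s',l)
for X,Y,l in((648,118,(0,-1,0)),(608,198,(-1,0,0))): A('vt',X,Y,'s',l)
A('vs',45,139,'L',(-120,0,110)); A('vt',755,203,'L',(-120,0,110))
A('vs',163,136,'L',(-50,0,112)); A('vt',666,163,'L',(-50,0,112))
A('vs',250,108+87*0+22,'v',(0,0,118),.5); A('vt',583,132,'v',(0,0,118),.5)
s2=least_squares(res,np.r_[s.x,.78,39],loss='soft_l1')
if __name__=='__main__':
    print(s2.x,s2.cost); J=s2.jac; C=np.linalg.pinv(J.T@J)*2*s2.cost/(J.shape[0]-J.shape[1]); print('sd',np.sqrt(np.diag(C)))
    for f,e in zip(F,res(s2.x,True)):
        if f[1] in 'vLs': print(f[0],f[1],f[2],e)
E
python3 fit2.py
```

```text
[ 603.58  225.28    0.3     0.3   616.45 -235.31   -0.25 -112.16    0.62
   -0.11   -0.03    0.42    0.1     0.18    0.14    0.78   41.48] 10.83895447547728
sd [1.56 1.48 0.01 0.02 1.62 1.43 0.   1.71 0.03 0.06 0.08 0.42 0.45 0.45
 0.41 0.02 0.97]
scene v [60. 95.  8.] [ 0.11 -0.18]
scene v [-40. -95.   8.] [-0.22 -0.44]
scene v [ 60. -95.   8.] [-0.14 -0.35]
top v [60. 95.  8.] [ 0.11 -0.08]
top v [ 60. -95.   8.] [-0.69  0.02]
top v [-40. -95.   8.] [-0.21  0.41]
top v [-40.  95.   8.] [ 0.1  -0.06]
scene v [ 0.  0. 97.] [-1.04  0.01]
top v [ 0.  0. 97.] [-0.76 -0.14]
scene s [-1.  0.  0.] [-0.47  0.17]
scene s [-0.71 -0.71  0.  ] [-0.33  0.26]
scene s [ 0. -1.  0.] [-0.13  0.11]
top s [ 0. -1.  0.] [-0.68  0.29]
top s [-1.  0.  0.] [-0.28  0.45]
scene L [-120.    0.  110.] [ 0.65 -0.04]
top L [-120.    0.  110.] [0.9  0.51]
scene L [-50.   0. 112.] [0.37 0.69]
top L [-50.   0. 112.] [ 0.05 -1.92]
scene v [  0.   0. 118.] [-0.06  0.41]
top v [  0.   0. 118.] [-0.21  0.04]
```

Run:
```python
from fit2 import *; from go import inc
np.set_printoptions(precision=4,suppress=True)
p=s2.x; print(p[4:8],p[15])
g=p[4:6]; 
for x in(-75,p[7]): print(x,R(p[6])@[x,0]+g)
P=R(p[6])@[-75,0]+g
inc(*P,89,p[6])
```

```text
[ 616.4456 -235.307    -0.2508 -112.1645] 0.782319642893239
-75 [ 543.7928 -216.6905]
-112.16450862828488 [ 507.7914 -207.4655]
t 6.9 ee [ 543.1072 -217.178   180.2331] F [ 0.4959  0.6389 -0.0746] gap 65.1805856966795
inc [0.0009 0.0013 0.0912] [-0.0088  0.0027  0.0022]
```

Call:
arm_command:
  increments: "0.001 0.001 0.045 -0.009 0.003 0.002 60; 0.001 0.001 0.091 -0.009 0.003 0.002 60; 0.001 0.001 0.091 -0.009 0.003 0.002 60; 0.001 0.001 0.091 -0.009 0.003 0.002 255; 0.001 0.001 0.091 -0.009 0.003 0.002 255; 0.001 0.001 0.091 -0.009 0.003 0.002 255; 0.001 0.001 0.091 -0.009 0.003 0.002 255; 0.001 0.001 0.091 -0.009 0.003 0.002 255"
  force: 60

```text
clock: 7.7
ee_pos: [543.8, -218.0, 91.3]
orientation: [0.001, 0.79, 0.613, 0.001]
ft_force: [-1.9, 2.1, 9.4]
finger_gap: 13.3
```

```bash
python3 b.py 507.8 -207.5 89 -0.2508;python3 -c "
from crop import *
crop('c6',[('scene',230,170,5),('top',170,290,5)])"
```

```text
t 7.7 ee [ 543.8047 -218.0341   91.3189] F [-1.8784  2.1431  9.3649] gap 13.281851380322706
inc [ 0.0012 -0.0375  0.0022] [ 0.0027  0.0005 -0.0008]
```

View pics/c6.png

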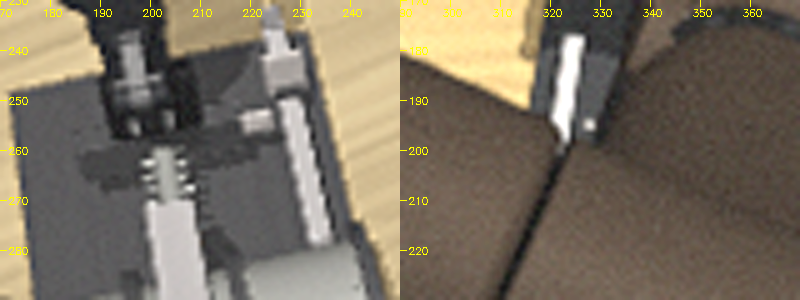

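Call:
arm_command:
  increments: "0 -0.005 0 0 0 0 255; 0 -0.012 0 0 0 0 255; 0 -0.02 0 0 0 0 255; 0 -0.028 0 0 0 0 255; 0 -0.034 0 0 0 0 255; 0 -0.037 0 0 0 0 255; 0 -0.037 0 0 0 0 255; 0 -0.037 0 0 0 0 255"

```text
clock: 8.6
ee_pos: [509.9, -209.5, 91.3]
orientation: [0.003, 0.79, 0.613, 0.002]
ft_force: [9.8, 0.8, 3.9]
finger_gap: 13.6
```

```bash
python3 b.py 507.8 -207.5 89 -0.2508;python3 -c "
from crop import *
crop('c7',[('scene',230,190,8),('top',170,290,5)])"
```

```text
t 8.6 ee [ 509.8782 -209.4546   91.3286] F [9.806  0.7715 3.8523] gap 13.60238054854493
inc [ 0.0014 -0.0025  0.0023] [ 0.0071  0.0011 -0.0011]
```

View pics/c7.png

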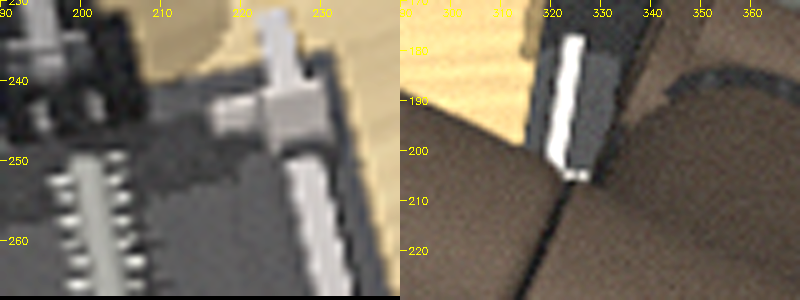

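Call:
arm_command:
  increments: "0 -0.002 0 0 0 0 255; 0 -0.002 0 0 0 0 255; 0 -0.002 0 0 0 0 255"

```text
clock: 9.0
ee_pos: [508.1, -209.0, 91.3]
orientation: [0.003, 0.79, 0.613, 0.002]
ft_force: [10.9, 1.1, 3.2]
finger_gap: 13.3
```

```bash
python3 b.py 507.8 -207.5 89 -0.2508;python3 - <<'E'
from h import *
acc={}
for n in('scene','top'):
    acc[n]=np.mean([cam(n)['image'][:,:,::-1].astype(float) for _ in range(6)],0).astype(np.uint8); cv2.imwrite(f'pics/c8_{n}.png',acc[n])
o=[]
for im,r,c,a in((acc['scene'],233,210,1.1),(acc['top'],192,312,1.7),(cv2.imread('pics/scene0.png'),235,208,1.1),(cv2.imread('pics/top0.png'),190,312,1.7)):
    s=14;t=cv2.resize(im[r:r+21,c:c+28],None,fx=s,fy=s,interpolation=cv2.INTER_CUBIC);t=cv2.convertScaleAbs(t,alpha=a,beta=15)
    for k in range(21):
        if (r+k)%5==0: y=int((k+.5)*s);cv2.line(t,(0,y),(8,y),(0,255,255));cv2.putText(t,str(r+k),(10,y+4),0,.33,(0,255,255))
    for k in range(28):
        if (c+k)%5==0: x=int((k+.5)*s);cv2.line(t,(x,0),(x,8),(0,255,255));cv2.putText(t,str(c+k),(x-8,18),0,.33,(0,255,255))
    o.append(cv2.copyMakeBorder(t,0,4,0,4,cv2.BORDER_CONSTANT))
cv2.imwrite('pics/c8.png',np.vstack([np.hstack(o[:2]),np.hstack(o[2:])]))
E
```

```text
t 9.0 ee [ 508.0802 -209.021    91.3406] F [10.8548  1.0807  3.1929] gap 13.319473041691056
inc [ 0.0014 -0.0007  0.0023] [ 0.0073  0.0012 -0.0011]
```

View pics/c8.png

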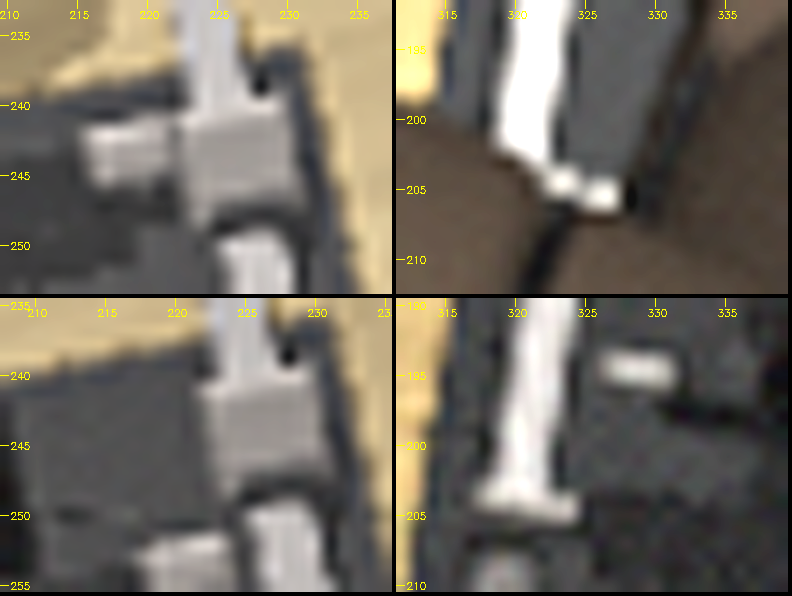

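Run:
```python
import cv2,numpy as np
a=cv2.imread('pics/c8_top.png',0);b=cv2.imread('pics/top0.png',0);s=cv2.imread('pics/c8_scene.png',0);s0=cv2.imread('pics/scene0.png',0)
print('top now cols 320-329 rows 200-209');print(a[200:210,320:330])
print('top pre fin');print(b[200:210,320:330])
print('top pre ptr cols 324-333 rows 190-199');print(b[190:200,324:334])
print('scene now cols 213-233 rows 237-250');print(s[237:251,213:234])
from fit2 import *
p=s2.x;k={'scene':p[9],'top':p[10]};d={'scene':p[11:13],'top':p[13:15]}
f=lambda n,l:pr(n,world('g',np.array(l,float),p),k[n])+d[n]
for n in k:
    o=f(n,(-112,61,62)); print(n,'per mm x,y,z',[(f(n,np.array([-112,61,62])+10*e)-o)/10 for e in np.eye(3)])
```

```text
top now cols 320-329 rows 200-209
[[169 167 138  48  42  44  44  47  45  36]
 [171 169 139  33  44  46  46  44  45  33]
 [130 154 141  31  42  46  46  46  42  27]
 [ 41  99 121  54  52  41  43  43  34  18]
 [ 30  42  87 125 116  58  60  50  23  15]
 [ 34  26  63 120 116  96 127 112  10  14]
 [ 34  29  29  28  36  84 122 109   5  11]
 [ 35  30  25  19   9  21  26  26  21  18]
 [ 34  25  15   8  19  35  34  34  34  26]
 [ 31  24   4   9  28  39  39  35  36  36]]
top pre fin
[[136 134 111  33  35  38  33  33  34  36]
 [134 136 106  22  37  33  36  32  35  31]
 [134 130 111  25  34  31  36  39  34  34]
 [139 141 108  40  38  34  30  29  27  32]
 [109 123 116  96  90  26  18  17  15  14]
 [ 55  74  83  93  87  21  23  20  18  20]
 [ 33  29  29  31  25  11  21  18  16  18]
 [ 16  18  29  29  29  26  14  19  24  19]
 [ 52  38  20  36  35  36  14  16  18  20]
 [ 74  52  35  36  38  37  12  16  20  22]]
top pre ptr cols 324-333 rows 190-199
[[114  24  35  35  30  32  36  36  36  36]
 [100  32  35  33  33  35  35  35  35  35]
 [ 80  31  30  29  32  32  35  36  37  31]
 [ 63  32  38  47  40  29
[... 1033 characters left out ...]
3  39  86 142 118 110 105  77  76 111 133 130 131 130 132 137 130
   73  35  94]
 [ 44  44  41  50  72  57  60  67  35  53 107 137 135 137 134 119 109 107
   80  37  67]
 [ 45  43  44  39  32  36  40  44  35  44  88 124 103  85  80  72  68  71
   73  42  58]
 [ 46  44  46  43  37  42  41  39  37  41  86 120  64  48  43  37  35  42
   45  44  60]
 [ 54  46  44  44  42  39  49  66  63  60  69  72  33  39  76 102  87  42
   34  46  60]
 [ 45  43  43  43  40  40  49  69  67  65  63  53  90 166 170 171 159  80
   29  43  61]]
scene per mm x,y,z [array([0.28, 0.06]), array([-0.07,  0.35]), array([-0.21, -0.04])]
top per mm x,y,z [array([-0.3 ,  0.05]), array([-0.05, -0.3 ]), array([-0.06,  0.04])]
```

Call:
arm_command:
  increments: "0 0.001 0 0 0 0 255; 0 0.001 0 0 0 0 255; 0 0.001 0 0 0 0 255; 0 0.001 0 0 0 0 255; 0 0.001 0 0 0 0 255"

```text
clock: 10.2
ee_pos: [509.2, -209.3, 91.3]
orientation: [0.003, 0.79, 0.613, 0.002]
ft_force: [11.8, 0.6, 3.1]
finger_gap: 13.3
```

```bash
python3 b.py 507.8 -207.5 89 -0.2508
python3 - <<'E'
from h import *
for n,r,c in(('top',(202,208),(322,329)),('scene',(238,247),(215,231))):
    a=np.mean([cam(n)['image'].mean(2) for _ in range(4)],0); cv2.imwrite(f'pics/c9_{n}.png',a)
    print(n);print(a[slice(*r),slice(*c)].astype(int))
a=cv2.imread('pics/c9_scene.png',0).astype(int)[180:235,300:385];b=cv2.imread('pics/c5_scene.png',0).astype(int)[180:235,300:385]
print('valve change since lever check: mean,max absdiff',abs(a-b).mean(),abs(a-b).max())
E
```

```text
t 10.2 ee [ 509.157  -209.2803   91.3491] F [11.8376  0.5691  3.0753] gap 13.260597775092236
inc [ 0.0014 -0.0018  0.0023] [ 0.0075  0.0012 -0.001 ]
top
[[144  31  45  46  45  46  39]
 [121  56  51  38  43  42  34]
 [ 85 124 115  78 106  86  21]
 [ 61 119 113  91 133 101  13]
 [ 27  22  14  52  76  54  10]
 [ 20  11  10  28  29  32  20]]
scene
[[156 131 115 123 107  92  72  69 121 170 168 163 119  32  56  56]
 [ 86  73  66  70  61  56  55  48 107 178 167 170 155  30  87  82]
 [ 70  56  58  59  56  54  54  44 103 178 171 174 181 176 170  98]
 [ 61  55  53  50  59  96 111 120 180 179 164 154 146 141 138 101]
 [ 79 119 132 161 181 180 155 102 144 137 132 129 126 125 129 120]
 [ 70 114 161 158 152 142 129  99 131 126 126 126 126 128 131 124]
 [ 50  96 142 135 131 132 125  98 121 130 128 128 129 128 133 124]
 [ 39  85 145 140 132 108 102  85 110 134 130 130 131 133 136 129]
 [ 41  55  86  70  71  73  66  55 106 136 135 135 133 117 109 108]]
valve change since lever check: mean,max absdiff 5.506737967914439 13[ WARN:0@2.029] global loadsave.cpp:1063 imwrite_ Unsupported depth image for selected encoder is fallbacked to CV_8U.
```

```bash
python3 -c "
from rig import manip; print(manip.hand_in()); s=manip.get_state(); print(s['clock'],s['ee_pos'],s['ft_force'],s['finger_gap'])"
```

```text
the job is handed in; nothing more can be done
None
the job is handed in; nothing more can be done
```

I set the valve lever half open first, then pulled the gate handle out to the mark. I handed the job in at about 10.6 s with the gripper still holding the handle.

- **Lever:** a camera fit after I let go gave 0.782 ± 0.02 rad, against the 0.785 target. A later picture showed the valve unchanged.
- **Gate:** the handle is pulled out about 35.7 mm. In the top view the pointer is level with the fin to about 0.1 px.
- **Where the checks differed:**
  - In the scene view the pointer sits about 0.2–0.3 px short of level. That fits a pointer top about 1 mm lower than the fin's, but I could not confirm its height.
  - My earlier overall fit put the mark at 37.2 ± 1.7 mm. I went with the direct comparison of pointer and fin and moved back 1 mm, leaving about 1 mm of uncertainty.
- **Hold and forces:** the gripper is set to 60 N with a 13.3 mm opening on the handle. The wrist read about 12 N, in line with the spring, and every reading was far below the limits.
- **Loose things:** I moved the arm over or clear of them and felt no contact, but did not check each one in a final picture.

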